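# Lay out the filter and wrench for an oil change

### The job

Get the bench ready for an oil change: stand the white oil filter upright inside the round yellow mark on the black mat, and lay the steel wrench lengthwise inside the long blue mark beside it (either end first). Set both down without dropping them, and leave the red filter where it stands.

Things in the scene. Friction and masses are not known exactly. Their poses are not given: they have to be found in the camera images.
- white_filter_center (a point): Centre (half-way up, 37.5 mm above its underside) of the white oil filter: an upright round canister, 62 mm in diameter, 75 mm tall, straight-sided up to 60 mm and domed above, about 0.3 kg. It stands on the bench. z points up.
- wrench_mid (a point): Middle of the steel combination wrench lying flat on the bench: 170 mm long, 8 mm thick; the plain shank about its middle is 14 mm wide and 110 mm long, the heads (closed ring at -x, open jaw at +x) are 32 mm wide; about 0.16 kg. Its x axis runs along the wrench, z up; the point lies 4 mm above its underside.
- mat_top (a point): Centre of the top face of the fixed black layout mat, 260 mm (its x) by 240 mm (its y), 2 mm thick, on the left or right of the bench; z up. Painted flat on it: the round yellow mark, 100 mm in diameter, centred at mat x 0, y -55 mm, and the blue strip mark, 230 mm along mat x by 56 mm wide, centred at x 0, y +75 mm.
- red_filter_center (a point): Centre (37.5 mm above the bench) of the red oil filter, of the same shape and size as the white one, standing upright 120 mm or more from it, centre to centre. Not to be moved. Also about: a fixed parts tray (30 mm high) on the side opposite the mat; a screwdriver and a green spray can (150 mm tall), 0.7 m or more ahead of the robot.
Things that resemble listed ones, but are neither listed nor needed, are in the scene too. Several things look just like the part that bears white_filter_center: the one meant starts nearest to the robot's base.

How it is judged:
At the end, for the whole second after the job is handed in: White filter upright (6 deg) on the mat, centre within 20 mm of the yellow mark's centre along each mat axis; wrench flat on the mat, middle within 32 mm lengthwise and 20 mm sideways of the blue mark's centre, within 14 deg of its length; both at rest (x of white_filter_center in the frame of mat_top between -0.02 and 0.02 m and y of white_filter_center in the frame of mat_top between -0.075 and -0.035 m and z of white_filter_center in the frame of mat_top below 0.042 m and angle between white_filter_center's own z axis and vertical below 0.1 rad and x of wrench_mid in the frame of mat_top between -0.032 and 0.032 m and y of wrench_mid in the frame of mat_top between 0.055 and 0.095 m and z of wrench_mid in the frame of mat_top below 0.01 m and angle between the x axis of wrench_mid and the x axis of mat_top, either way round below 0.25 rad and linear speed of each of white_filter, wrench below 0.02 m/s); the robot touches nothing.
It fails at once if the red filter is moved by more than 20 mm (distance of red_filter_center from where it was at the start of the episode above 0.02 m).
It fails at once if the white filter is dropped (falls free for more than about 25 mm) (linear speed of white_filter above 0.7 m/s and contact force between the fingers and white_filter below 0.5 N).
It fails at once if the wrench is dropped (falls free for more than about 25 mm) (linear speed of wrench above 0.7 m/s and contact force between the fingers and wrench below 0.5 N).
It also fails if it takes over 54 s, if anything falls off the work surface, if the arm or the gripper's body presses on something with over 40 N, if the wrist force passes 120 N, or if a joint passes its speed limit or range.

### The arm

A 6-joint arm with a two-finger parallel gripper is mounted at the origin on the work surface. World frame = base frame: x ahead of the robot, y to its left, z up, the work surface at z = 0. Lengths are in m, angles in rad, forces in N, time in s.
With the tool pointing down it reaches from about 0.225 to 0.875 m from the base axis. Payload 3.4 kg.
Tool frame: the origin (TCP) lies between the finger pads; the fingertips stand 14 mm ahead of it and the grasp point (between the pads) lies 5 mm behind it; z points along the fingers, y is the direction in which the jaws open and shut (so a half turn about z gives the same grasp; the last joint's range is limited). The gripper opens to 85 mm and grips with 20 to 120 N. Pads are 22 mm wide; open, the fingers measure 114 mm over their backs; the gripper's body (76 mm by 85 mm) begins 54 mm behind the grasp point. The pads swing forward as they close: fully open they stand 13 mm farther back than shut.
Start: joints at [-1.315, 0.276, 1.505, -0, 1.361, -0.121], TCP at [0.212, -0.535, 0.245] pointing down, gripper open.
Joint ranges: [-2.89, 2.89], [-0.75, 2.08], [0.22, 2.7], [-1.18, 4.32], [0.11, 2.71], [-2.7, 2.7]. Speed limits (rad/s): [2.57, 2.57, 3.14, 3.14, 3.14, 3.14].

### API

Orientations are given as a unit quaternion [w, x, y, z].
In Python, from rig import manip, get_image, job gives the robot as it stands. The module is installed in compiled form; this text tells all that it offers.
- The arm moves only by the tool step_arm, never from a script. Its argument "moves" is one flat list of numbers, 5 for each row, row after row: the shift along the tool's x, y, z as a fraction of full scale, then the turn about the tool's z as a fraction of full scale, then the gripper's target within -1 to 1 (shut at 1, half-way at 0, fully open at -1). In form: [dx, dy, dz, twist, hand, dx, dy, dz, twist, hand, ...]. A call has 1 to 5 rows; each row is the pose to reach, as a shift and turn from the pose commanded when the call began, along the tool's axes at that moment, turning the shorter way round; what a row does not reach only later rows make up. Full scale, the value 1, is 500 mm for a shift and pi rad for a turn. A row lasts 1/10 s, in which the tool goes at most 50 mm and 8.59 degrees, less where a joint would pass 70% of its speed; a pose out of reach is approached as far as the arm can. A call with a number of a shift or a turn outside -1 to 1 is refused whole. A call with a gripper value outside its range is refused whole. The fingers move at their own pace and stop on an object; "force" is the grip in N (left out, the last holds). Time passes only in rows, so rows that repeat a pose let the fingers close. It gives the time, the measured TCP pose, the force and the opening at its end, in the units of the state.
- manip.get_state(): the state, without advancing time (a new reading comes with each control period).
- get_image(name): name is "scene" or "top" or "wrist"; returns a dict with "frame" (384x512x3 uint8, blue, green, red), "fx", "fy", "cx", "cy" (pixels), "rvec" (rotation vector, rad) and "tvec" (3), from world to camera coordinates, as OpenCV has them; the wrist camera has in their place "T_tool_cam" (4x4, takes a point from camera to tool coordinates, whose origin is the TCP and whose axes are the flange's). Camera axes: x right, y down, z forward; pixel columns grow to the right and rows downward; lengths in m; the calibration is good to about 2 mm. The wrist camera is an equidistant fisheye: a pixel r from the principal point sees the ray r / f radians off the axis. A picture is of the moment at which its call begins: read the wrist's pose just before it. There is no depth.
- job.sign_off(): hands the job in, once; it reports no verdict.
The state is a dict: "clock": time; "qpos": joint angles; "qd": joint speeds; "effort": joint torques, N m; "position": TCP position; "ee_rot": TCP orientation; "contact_force": force on the tool from outside, world axes, zero at the start; "moment": the same for the moment, N m; "width": finger opening in m.
Only numpy, scipy, OpenCV 4.12 (cv2) and the standard library are available. Lean on these libraries where they do the work, as an engineer would, in place of code of your own. Each camera call takes 0.05 s, during which the arm holds its last target. There are 200 camera calls.

## Working session

There is one attempt and no reset: what is moved stays moved. The work goes in short steps, Python scripts to look and compute and a tool call to move; the robot and the scene stay as the last step left them, time stands still between calls to the robot, and variables do not carry over. Pictures are saved under pics/ and viewed, about 8 in all and at most 12, crops included, and the job is handed in when it is done.

Besides the shell and the picture viewer there is one more tool, called after "Emit:" by a JSON object that holds its "name" and its "arguments", one argument or row to a line. step_arm: Moves the arm, as the interface text tells. Its arguments: {"type":"object","properties":{"moves":{"type":"array","items":{"type":"number","minimum":-1,"maximum":1}},"force":{"type":"number"}},"required":["moves"]}

```bash
mkdir -p pics
cat > h.py <<'E'
import numpy as np, cv2
from rig import manip, get_image, job
from scipy.spatial.transform import Rotation as R
def rot(q): return R.from_quat([q[1],q[2],q[3],q[0]]).as_matrix()
def px2w(im,uv,z):
    Rm=cv2.Rodrigues(np.array(im["rvec"],float))[0]; t=np.array(im["tvec"],float).ravel()
    d=Rm.T@np.array([(uv[0]-im["cx"])/im["fx"],(uv[1]-im["cy"])/im["fy"],1.]); c=-Rm.T@t
    return c+d*(z-c[2])/d[2]
def wr2w(im,s,uv,z):
    T=np.array(im["T_tool_cam"]);p=np.array([uv[0]-im["cx"],uv[1]-im["cy"]])
    r=np.hypot(*(p/[im["fx"],im["fy"]])); u=p/np.linalg.norm(p)
    d=np.array([*(np.sin(r)*u),np.cos(r)]); Q=rot(s["ee_rot"])
    d=Q@T[:3,:3]@d; c=Q@T[:3,3]+np.array(s["position"])
    return c+d*(z-c[2])/d[2]
E
python3 - <<'E'
from h import *
s=manip.get_state();print({k:np.round(v,3) for k,v in s.items()});print(np.round(rot(s["ee_rot"]),2))
a=get_image("scene");b=get_image("top")
for n,i in(("scene",a),("top",b)):
    Rm=cv2.Rodrigues(np.array(i["rvec"],float))[0];print(n,i["fx"],i["cx"],i["cy"],-Rm.T@np.array(i["tvec"]).ravel(),Rm.round(2).tolist())
    cv2.imwrite(f"pics/{n}0.png",cv2.resize(i["frame"],(800,600),interpolation=cv2.INTER_CUBIC))
    cv2.imwrite(f"{n}_raw.png",i["frame"])
E
```

```text
{'clock': np.float64(0.0), 'qpos': array([-1.315,  0.277,  1.506, -0.   ,  1.361, -0.121]), 'qd': array([ 0.   ,  0.001,  0.002, -0.001, -0.   ,  0.001]), 'effort': array([ 3.0000e-03, -4.1676e+01, -2.4581e+01,  0.0000e+00,  1.1000e-02,
       -0.0000e+00]), 'position': array([ 0.211, -0.534,  0.244]), 'ee_rot': array([-0.001,  0.982,  0.187, -0.   ]), 'contact_force': array([0.457, 0.311, 0.793]), 'moment': array([-0.03 , -0.024,  0.031]), 'width': np.float64(0.085)}
[[ 0.93  0.37 -0.  ]
 [ 0.37 -0.93  0.  ]
 [ 0.   -0.   -1.  ]]
scene 385.5115254114113 256.4178349106411 196.93467423822037 [ 1.12996006 -0.49148188  0.48752363] [[0.69, 0.72, -0.02], [0.37, -0.38, -0.85], [-0.62, 0.58, -0.53]]
top 373.3888236170421 249.26313751641703 193.2548849062819 [0.44520767 0.00297903 0.91249149] [[0.0, -1.0, 0.02], [-0.98, -0.0, -0.19], [0.19, -0.02, -0.98]]
```

View pics/top0.png

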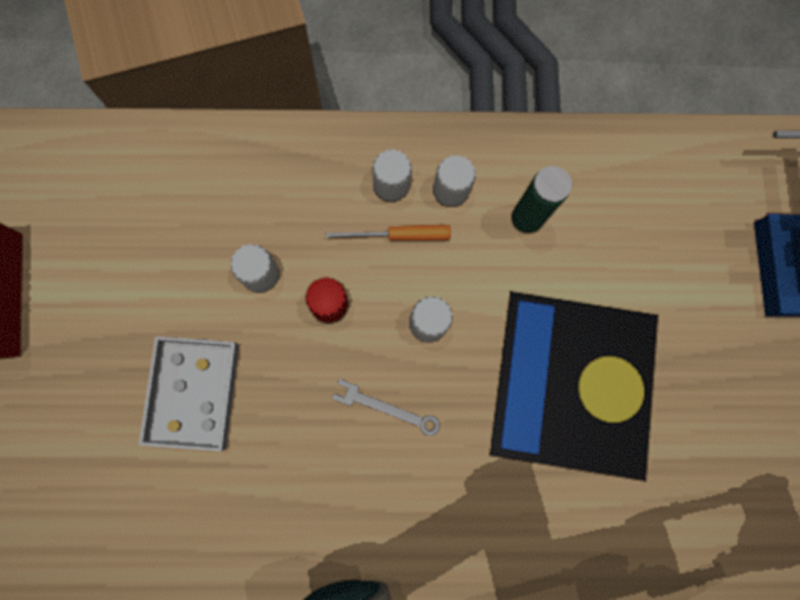

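View pics/scene0.png

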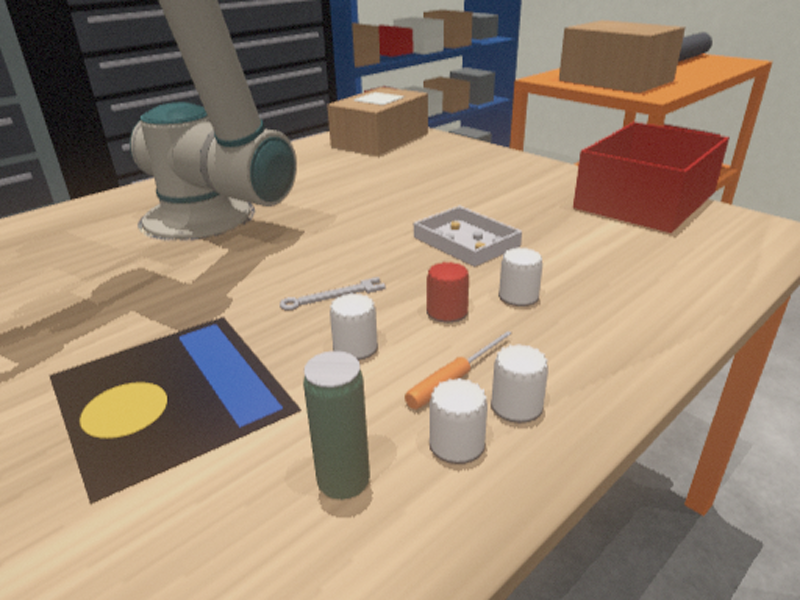

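Top view (800x600 px): the white filter candidates are (432,319), (255,268), (392,175) and (455,180). The red filter is at (327,300). The wrench runs from jaw (347,393) to ring (429,425). The mat has its blue strip at (527,378) and its yellow disc at (612,389). The description picks the white filter nearest the base, which looks like (432,319); I'll check the distances and take a close crop.

Run:
```python
from h import *
im=get_image("top");f=im["frame"];k=512/800
for n,p in dict(A=(432,319),B=(255,268),C=(392,175),D=(455,180),red=(327,300)).items():
    w=px2w(im,np.array(p)*k,.05);print(n,w.round(3),np.hypot(*w[:2]).round(3))
hsv=cv2.cvtColor(f,cv2.COLOR_BGR2HSV)
def big(m):
    c=max(cv2.findContours(m.astype(np.uint8),cv2.RETR_EXTERNAL,cv2.CHAIN_APPROX_NONE)[0],key=cv2.contourArea);return c
sub=np.zeros(f.shape[:2],bool);sub[180:315,305:430]=1
y=big(sub&(abs(hsv[...,0].astype(int)-27)<6)&(hsv[...,1]>150)&(hsv[...,2]>120))
b=big(sub&(abs(hsv[...,0].astype(int)-110)<10)&(hsv[...,1]>120))
for n,c in(("yel",y),("blue",b)):
    w=np.array([px2w(im,p[0],.002)[:2] for p in c],np.float32);(q)=cv2.minAreaRect(w*1000);print(n,np.round(q[0],1),np.round(q[1],1),q[2])
for n,p in dict(c1=(512,292),c2=(657,315),c3=(645,479),c4=(491,456)).items(): print(n,px2w(im,np.array(p)*k,.002).round(3))
# wrench: gray pixels
sub[:]=0;sub[238:282,205:288]=1
m=sub&(hsv[...,1]<60)
c=big(m);w=np.array([px2w(im,p[0],.006)[:2] for p in c],np.float32)*1000;q=cv2.minAreaRect(w);print("wr",q,cv2.boxPoints(q).round())
cr=f[180:290,200:310];cv2.imwrite("pics/crop1.png",cv2.resize(cr,(600,600),interpolation=cv2.INTER_CUBIC))
```

```text
A [ 0.584 -0.075  0.05 ] 0.589
B [0.662 0.193 0.05 ] 0.689
C [ 0.813 -0.015  0.05 ] 0.813
D [ 0.806 -0.114  0.05 ] 0.814
red [0.613 0.083 0.05 ] 0.618
yel [ 483.8 -355.8] [97.7 96.1] 43.08280944824219
blue [ 505.  -227.4] [ 61.2 234.5] 80.72291564941406
c1 [ 0.636 -0.208  0.002]
c2 [ 0.6   -0.438  0.002]
c3 [ 0.348 -0.399  0.002]
c4 [ 0.382 -0.166  0.002]
wr ((453.9505920410156, -6.992988586425781), (169.19058227539062, 33.54680633544922), 69.54621887207031) [[409. -80.]
 [440. -92.]
 [499.  66.]
 [468.  78.]]
```

View pics/crop1.png

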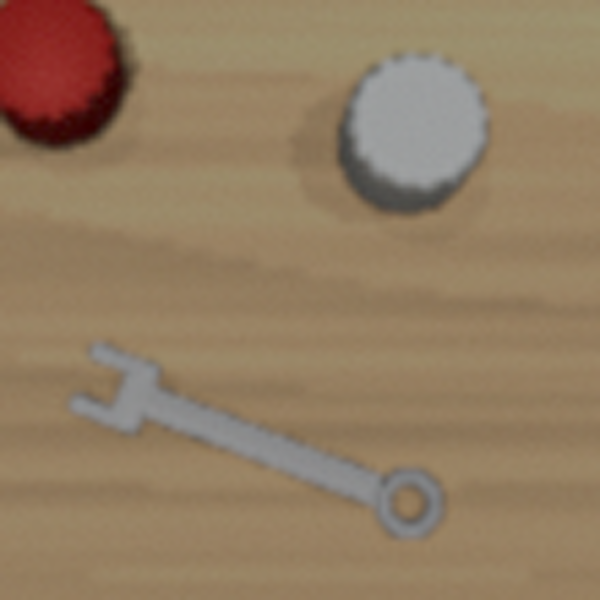

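The crop shows the domed white filter A at (418,120) and the wrench below it, from jaw (115,390) to ring (410,503). A is nearest the base, 0.58 m against 0.69 m and more, so it is the one I want. I'll start with the wrench.

```bash
cat >> h.py <<'E'
def go(x,y,z,ang):
    s=manip.get_state();Q=rot(s["ee_rot"]);d=Q.T@(np.array([x,y,z])-s["position"])
    a=np.degrees(np.arctan2(Q[1,0],Q[0,0]));t=-((ang-a+180)%360-180)
    print("t%.2f"%s["clock"],"pos",np.round(s["position"],4),"ang %.1f"%a,"w %.4f"%s["width"],"F",np.round(s["contact_force"],1),"-> frac",np.round(d/.5,4),"tw %.4f"%(t/180))
E
python3 -c "
from h import *
go(.454,-.007,.2,69.5)"
```

```text
t0.15 pos [ 0.2114 -0.5343  0.2446] ang 21.6 w 0.0854 F [0.3 1.  0.1] -> frac [ 0.8391 -0.802   0.0905] tw -0.2662
```

Emit:
{"name": "step_arm", "arguments": {
  "moves": [0.84,-0.8,0.09,-0.266,-1,0.84,-0.8,0.09,-0.266,-1,0.84,-0.8,0.09,-0.266,-1,0.84,-0.8,0.09,-0.266,-1,0.84,-0.8,0.09,-0.266,-1],
  "force": 40
}}

```text
clock: 0.65
position: [0.3165, -0.3065, 0.2256]
ee_rot: [-0.0, 0.844, 0.536, 0.0]
contact_force: [1.2, -1.1, 0.2]
width: 0.0853
```

```bash
python3 -c "
from h import *
go(.454,-.007,.2,69.5)"
```

```text
t0.65 pos [ 0.3165 -0.3065  0.2256] ang 64.9 w 0.0853 F [ 1.2 -1.1  0.2] -> frac [ 0.6591 -0.0054  0.0515] tw -0.0258
```

Emit:
{"name": "step_arm", "arguments": {
  "moves": [0.66,-0.005,0.05,-0.025,-1,0.66,-0.005,0.05,-0.025,-1,0.66,-0.005,0.05,-0.025,-1,0.66,-0.005,0.05,-0.025,-1,0.66,-0.005,0.05,-0.025,-1]
}}

```text
clock: 1.15
position: [0.4219, -0.0805, 0.207]
ee_rot: [0.0, 0.824, 0.567, 0.0]
contact_force: [0.2, 0.4, 0.3]
width: 0.0854
```

```bash
python3 -c "
from h import *
go(.454,-.007,.13,69.5)"
```

```text
t1.15 pos [ 0.4219 -0.0805  0.207 ] ang 69.1 w 0.0854 F [0.2 0.4 0.3] -> frac [0.1604 0.0073 0.154 ] tw -0.0025
```

Emit:
{"name": "step_arm", "arguments": {
  "moves": [0.16,0.007,0.154,-0.002,-1,0.16,0.007,0.154,-0.002,-1,0.16,0.007,0.154,-0.002,-1,0.16,0.007,0.154,-0.002,-1,0.16,0.007,0.154,-0.002,-1]
}}

```text
clock: 1.65
position: [0.4537, -0.0099, 0.1307]
ee_rot: [0.001, 0.822, 0.57, -0.0]
contact_force: [0.4, -0.8, 0.2]
width: 0.085
```

Run:
```python
from h import *
go(.454,-.007,.03,69.5)
s=manip.get_state();im=get_image("wrist");f=im["frame"]
cv2.imwrite("wr.png",f);cv2.imwrite("pics/w1.png",cv2.resize(f,(800,600),interpolation=cv2.INTER_CUBIC))
print(im["fx"],im["cx"],im["cy"],np.round(im["T_tool_cam"],3).tolist())
np.savez("w1.npz",**{k:s[k] for k in("position","ee_rot")},T_tool_cam=im["T_tool_cam"],fx=im["fx"],fy=im["fy"],cx=im["cx"],cy=im["cy"])
```

```text
t1.65 pos [ 0.4537 -0.0099  0.1307] ang 69.4 w 0.0850 F [ 0.4 -0.8  0.2] -> frac [ 0.0058 -0.0016  0.2013] tw -0.0004
297.3186396354542 256.12938965009516 192.73841837278772 [[0.002, -0.952, -0.307, 0.078], [1.0, 0.002, 0.0, -0.001], [0.0, -0.307, 0.952, -0.129], [0.0, 0.0, 0.0, 1.0]]
```

View pics/w1.png

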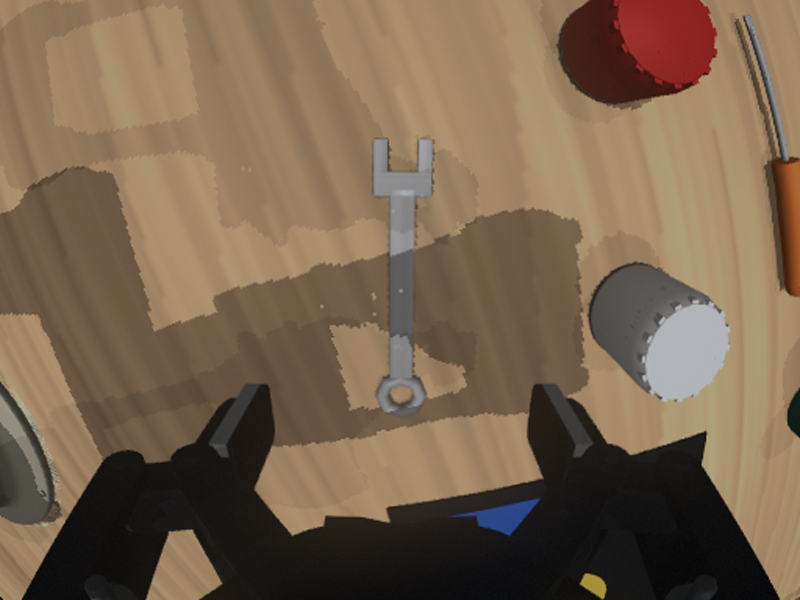

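The wrench runs from jaw tips (403,138) to ring end (401,414), lined up between the fingers at (262,390) and (545,390). White filter A is to the right, with its dome at (684,352). Next I'll measure the wrench's ends and the filter.

Run:
```python
from h import *
d=np.load("w1.npz");k=512/800
e=[wr2w(d,d,np.array(p)*k,.006) for p in((403,138),(401,414))]
print(np.round(e,4),"mid",(e[0]+e[1])/2,np.degrees(np.arctan2(*(e[0]-e[1])[1::-1])))
print("filter top",wr2w(d,d,np.array((684,352))*k,.075).round(4))
m=(e[0]+e[1])/2
go(m[0],m[1],.020,np.degrees(np.arctan2(*(e[0]-e[1])[1::-1])))
```

```text
[[ 0.4851  0.0725  0.006 ]
 [ 0.4256 -0.0841  0.006 ]] mid [ 0.45536238 -0.00580588  0.006     ] 69.21103847611344
filter top [ 0.5836 -0.0672  0.075 ]
t1.70 pos [ 0.454  -0.0103  0.1311] ang 69.4 w 0.0851 F [-0.1  0.8 -0.3] -> frac [ 0.0094 -0.0011  0.2223] tw 0.0009
```

Emit:
{"name": "step_arm", "arguments": {
  "moves": [0.006,-0.001,0.1,0,0,0.006,-0.001,0.19,0,0,0.006,-0.001,0.215,0,0,0.006,-0.001,0.22,0,0,0.006,-0.001,0.22,0,0]
}}

```text
clock: 2.2
position: [0.455, -0.0073, 0.021]
ee_rot: [0.001, 0.823, 0.569, 0.001]
contact_force: [0.2, -0.4, -0.6]
width: 0.0428
```

```bash
python3 -c "
from h import *
go(.4555,-.006,.017,69.2)"
```

```text
t2.20 pos [ 0.455  -0.0073  0.021 ] ang 69.3 w 0.0428 F [ 0.2 -0.4 -0.6] -> frac [ 0.0028 -0.      0.008 ] tw 0.0007
```

Emit:
{"name": "step_arm", "arguments": {
  "moves": [0,0,0.008,0,0,0,0,0.008,0,1,0,0,0.008,0,1,0,0,0.008,0,1,0,0,0.008,0,1],
  "force": 50
}}

```text
clock: 2.7
position: [0.4547, -0.0063, 0.0171]
ee_rot: [0.001, 0.822, 0.57, 0.001]
contact_force: [-0.5, -0.7, 5.7]
width: 0.0117
```

Emit:
{"name": "step_arm", "arguments": {
  "moves": [0,0,0,0,1,0,0,0,0,1,0,0,-0.02,0,1,0,0,-0.04,0,1,0,0,-0.06,0,1]
}}

```text
clock: 3.2
position: [0.4541, -0.006, 0.0471]
ee_rot: [0.0, 0.822, 0.57, 0.0]
contact_force: [-0.3, 0.9, -2.2]
width: 0.0119
```

Emit:
{"name": "step_arm", "arguments": {
  "moves": [0,0,-0.1,0,1,0,0,-0.2,0,1,0,0,-0.22,0,1,0,0,-0.22,0,1,0,0,-0.22,0,1]
}}

```text
clock: 3.7
position: [0.4528, -0.0058, 0.1553]
ee_rot: [-0.001, 0.822, 0.569, -0.001]
contact_force: [-0.9, -0.2, -1.9]
width: 0.012
```

Run:
```python
from h import *
go(.505,-.2275,.16,-9.3)
im=get_image("wrist");f=im["frame"]
cv2.imwrite("pics/w2.png",cv2.resize(f,(800,600),interpolation=cv2.INTER_CUBIC))
```

```text
t3.70 pos [ 0.4528 -0.0058  0.1553] ang 69.4 w 0.0120 F [-0.9 -0.2 -1.9] -> frac [-0.3783  0.2535 -0.0097] tw 0.4374
```

View pics/w2.png

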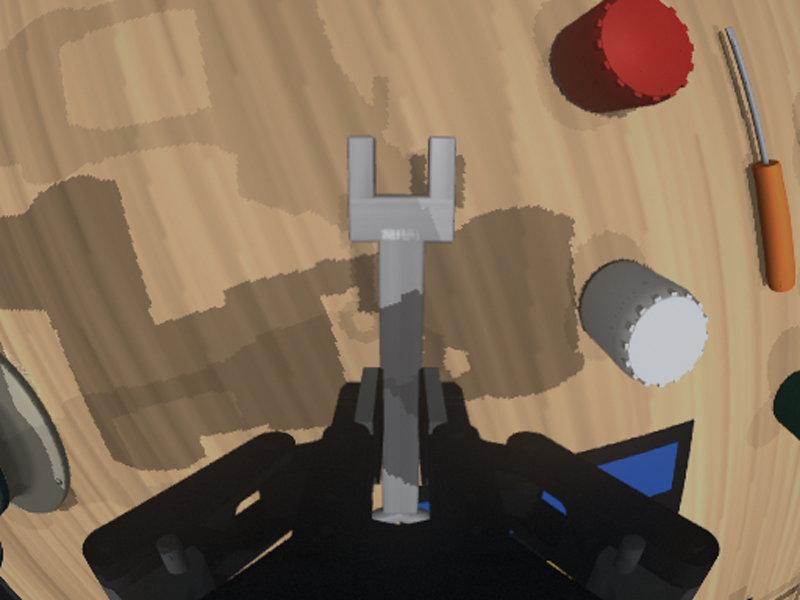

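The wrench is held level and straight, with the jaw at (402,190) and the ring at (401,517). Filter A is still standing, dome at (667,338). I'll carry the wrench to the blue strip.

Emit:
{"name": "step_arm", "arguments": {
  "moves": [-0.378,0.254,-0.01,0.437,1,-0.378,0.254,-0.01,0.437,1,-0.378,0.254,-0.01,0.437,1,-0.378,0.254,-0.01,0.437,1,-0.378,0.254,-0.01,0.437,1]
}}

```text
clock: 4.25
position: [0.5063, -0.2311, 0.1585]
ee_rot: [-0.001, 0.974, 0.225, -0.001]
contact_force: [-0.3, 0.9, -0.7]
width: 0.012
```

```bash
python3 -c "
from h import *
go(.505,-.2275,.13,-9.3)"
```

```text
t4.25 pos [ 0.5063 -0.2311  0.1585] ang 26.0 w 0.0120 F [-0.3  0.9 -0.7] -> frac [ 0.001  -0.0075  0.0571] tw 0.1960
```

Emit:
{"name": "step_arm", "arguments": {
  "moves": [0.001,-0.004,0.057,0.196,1,0.001,-0.004,0.057,0.196,1,0.001,-0.004,0.057,0.196,1,0.001,-0.004,0.057,0.196,1,0.001,-0.004,0.057,0.196,1]
}}

```text
clock: 4.75
position: [0.5046, -0.2249, 0.13]
ee_rot: [-0.001, 0.997, -0.077, -0.002]
contact_force: [0.6, 0.1, -1.7]
width: 0.0119
```

Run:
```python
from h import *
go(.505,-.2275,.04,-9.3)
s=manip.get_state();im=get_image("wrist");f=im["frame"]
np.savez("w3.npz",**{k:s[k] for k in("position","ee_rot")},T_tool_cam=im["T_tool_cam"],fx=im["fx"],fy=im["fy"],cx=im["cx"],cy=im["cy"])
cv2.imwrite("pics/w3.png",cv2.resize(f,(800,600),interpolation=cv2.INTER_CUBIC))
```

```text
t4.75 pos [ 0.5046 -0.2249  0.13  ] ang -8.9 w 0.0119 F [ 0.6  0.1 -1.7] -> frac [0.0024 0.0053 0.1799] tw 0.0024
```

View pics/w3.png

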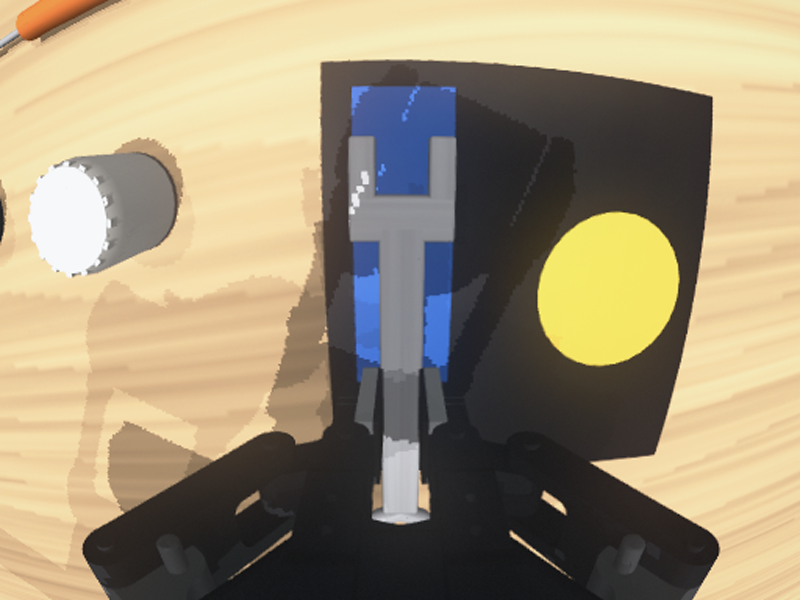

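The wrench hangs over the blue strip and parallel to it. The strip's far edge is at (352–456,87), and the yellow disc is centred near (609,289). I'll check the mark positions from here.

Run:
```python
from h import *
d=np.load("w3.npz");k=512/800
w=lambda p:wr2w(d,d,np.array(p)*k,.002)
f=cv2.imread("pics/w3.png");h=cv2.cvtColor(f,cv2.COLOR_BGR2HSV);m=((abs(h[...,0].astype(int)-27)<6)&(h[...,1]>120)&(h[...,2]>150)).astype(np.uint8);m[:, :520]=0;m[:,690:]=0
c=max(cv2.findContours(m,0,1)[0],key=cv2.contourArea)
print("yel",cv2.minEnclosingCircle(np.array([w(p[0])[:2]*1000 for p in c],np.float32)))
a,b=w((352,87)),w((456,87));e=(a+b)/2;print("blue end",a,b,e)
u=np.array([np.cos(np.radians(-9.3)),np.sin(np.radians(-9.3))]);print("blue centre",e[:2]-.115*u)
```

```text
yel ((484.4526062011719, -355.37310791015625), 50.5980224609375)
blue end [ 0.62303706 -0.21685645  0.002     ] [ 0.61459103 -0.27251114  0.002     ] [ 0.61881405 -0.2446838   0.002     ]
blue centre [ 0.50532564 -0.22609936]
```

Emit:
{"name": "step_arm", "arguments": {
  "moves": [0.001,0.003,0.08,0.001,1,0.001,0.003,0.15,0.001,1,0.001,0.003,0.19,0.001,1,0.001,0.003,0.2,0.001,1,0.001,0.003,0.2,0.001,1]
}}

```text
clock: 5.3
position: [0.5056, -0.2268, 0.0315]
ee_rot: [-0.001, 0.997, -0.078, -0.001]
contact_force: [0.0, -0.0, -1.4]
width: 0.012
```

```bash
python3 -c "
from h import *
go(.505,-.227,.0195,-9.3)"
```

```text
t5.30 pos [ 0.5056 -0.2268  0.0315] ang -8.9 w 0.0120 F [ 0.  -0.  -1.4] -> frac [-0.0011  0.0006  0.024 ] tw 0.0021
```

Emit:
{"name": "step_arm", "arguments": {
  "moves": [0,0,0.008,0.001,1,0,0,0.016,0.001,1,0,0,0.022,0.001,1,0,0,0.024,0.001,1,0,0,0.024,0.001,1]
}}

```text
clock: 5.8
position: [0.5063, -0.2272, 0.0207]
ee_rot: [0.0, 0.997, -0.08, 0.0]
contact_force: [-0.2, 0.3, -0.7]
width: 0.0123
```

Emit:
{"name": "step_arm", "arguments": {
  "moves": [0,0,0.002,0,1,0,0,0.004,0,1,0,0,0.004,0,1]
}}

```text
clock: 6.1
position: [0.5064, -0.2273, 0.0191]
ee_rot: [0.0, 0.997, -0.08, 0.0]
contact_force: [-1.1, 0.5, 2.4]
width: 0.0117
```

The wrench is touching the mat, so I'll open and rise.

Emit:
{"name": "step_arm", "arguments": {
  "moves": [0,0,0,0,0.2,0,0,0,0,0,0,0,0,0,0,0,0,-0.02,0,-0.2,0,0,-0.05,0,-0.5]
}}

```text
clock: 6.6
position: [0.5057, -0.2269, 0.0435]
ee_rot: [-0.0, 0.997, -0.08, -0.001]
contact_force: [-0.7, -0.5, 0.9]
width: 0.0635
```

Emit:
{"name": "step_arm", "arguments": {
  "moves": [0,0,-0.1,0,-1,0,0,-0.2,0,-1,0,0,-0.25,0,-1,0,0,-0.25,0,-1]
}}

```text
clock: 7.0
position: [0.5089, -0.2287, 0.174]
ee_rot: [0.002, 0.997, -0.08, 0.005]
contact_force: [0.4, -0.5, 0.2]
width: 0.0851
```

Run:
```python
from h import *
go(.581,-.070,.17,-9.3)
s=manip.get_state();im=get_image("wrist");f=im["frame"]
np.savez("w4.npz",**{k:s[k] for k in("position","ee_rot")},T_tool_cam=im["T_tool_cam"],fx=im["fx"],fy=im["fy"],cx=im["cx"],cy=im["cy"])
cv2.imwrite("pics/w4.png",cv2.resize(f,(800,600),interpolation=cv2.INTER_CUBIC))
```

```text
t7.00 pos [ 0.5089 -0.2287  0.174 ] ang -9.2 w 0.0851 F [ 0.4 -0.5  0.2] -> frac [ 0.0917 -0.3364  0.0076] tw 0.0006
```

View pics/w4.png

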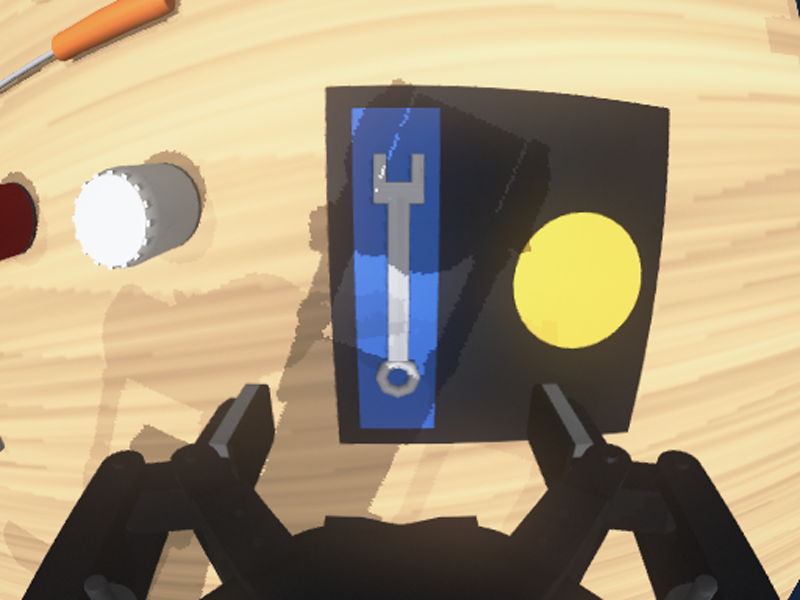

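The wrench lies centred in the blue strip, jaw at (399,155) and ring at (398,395). Next is the white filter, dome at (110,220) here.

Emit:
{"name": "step_arm", "arguments": {
  "moves": [0.092,-0.337,0.01,0,-1,0.092,-0.337,0.01,0,-1,0.092,-0.337,0.01,0,-1,0.092,-0.337,0.01,0,-1,0.092,-0.337,0.01,0,-1]
}}

```text
clock: 7.55
position: [0.5785, -0.0647, 0.1615]
ee_rot: [-0.001, 0.997, -0.078, -0.002]
contact_force: [-1.1, -0.4, -0.1]
width: 0.0855
```

Run:
```python
from h import *
s=manip.get_state();im=get_image("wrist");f=im["frame"]
np.savez("w5.npz",**{k:s[k] for k in("position","ee_rot")},T_tool_cam=im["T_tool_cam"],fx=im["fx"],fy=im["fy"],cx=im["cx"],cy=im["cy"])
cv2.imwrite("pics/w5.png",cv2.resize(f,(800,600),interpolation=cv2.INTER_CUBIC))
# project filter axis prediction: where would centre/top of (.582,-.07) land
go(.581,-.070,.12,-9.3)
```

```text
t7.60 pos [ 0.5778 -0.0665  0.1617] ang -9.0 w 0.0855 F [ 0.5 -0.4  0.1] -> frac [0.0077 0.0058 0.0834] tw 0.0016
```

View pics/w5.png

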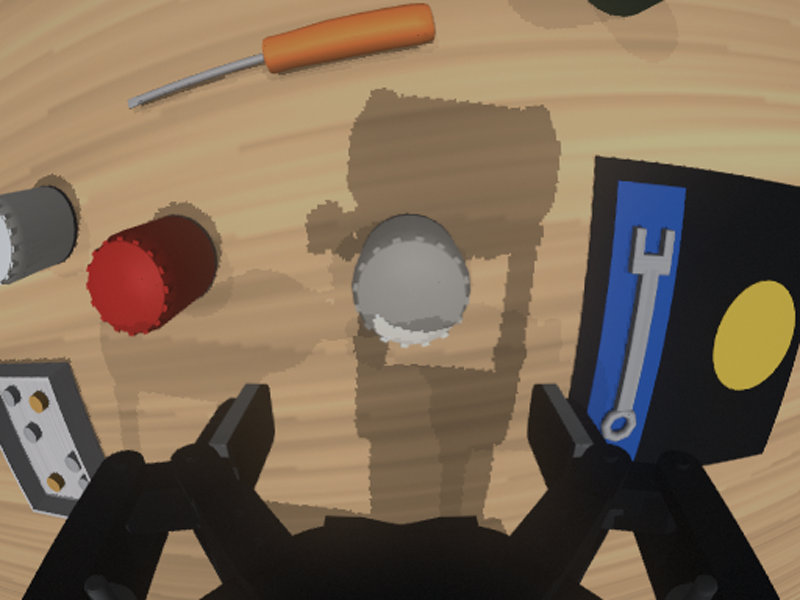

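The filter's top ring spans (353–469, 237–347), so its centre is at (411,292), nearly on the midline between the fingers. Red is clear to the left at (128,285).

Run:
```python
from h import *
d=np.load("w5.npz");k=512/800
for z in(.06,.065,.075):
    w=wr2w(d,d,np.array((411,292))*k,z);l=wr2w(d,d,np.array((353,292))*k,z);r=wr2w(d,d,np.array((469,292))*k,z);print(z,w.round(4),"width",np.linalg.norm(l-r).round(4))
# far/bottom contour at bench: base edge top at (409,213)
print("base far edge",wr2w(d,d,np.array((409,213))*k,0).round(4))
w=wr2w(d,d,np.array((411,292))*k,.064);go(w[0],w[1],.10,-9.3);go(w[0],w[1],.03,-9.3)
```

```text
0.06 [ 0.5852 -0.0716  0.06  ] width 0.0605
0.065 [ 0.5867 -0.0717  0.065 ] width 0.0592
0.075 [ 0.5897 -0.0719  0.075 ] width 0.0566
base far edge [ 0.6183 -0.0765  0.    ]
t7.60 pos [ 0.5778 -0.0665  0.1617] ang -9.0 w 0.0855 F [ 0.5 -0.4  0.1] -> frac [0.019  0.0074 0.1234] tw 0.0016
t7.60 pos [ 0.5778 -0.0665  0.1617] ang -9.0 w 0.0855 F [ 0.5 -0.4  0.1] -> frac [0.0195 0.0074 0.2634] tw 0.0016
```

Emit:
{"name": "step_arm", "arguments": {
  "moves": [0.012,0.003,0.06,0,-1,0.012,0.003,0.1,0,-1,0.012,0.003,0.11,0,-1,0.012,0.003,0.11,0,-1,0.012,0.003,0.11,0,-1]
}}

```text
clock: 8.1
position: [0.5844, -0.0715, 0.1091]
ee_rot: [0.0, 0.997, -0.081, 0.0]
contact_force: [0.6, -0.3, 0.5]
width: 0.0851
```

```bash
python3 -c "
from h import *
go(.5865,-.0715,.03,-9.3)"
```

```text
t8.10 pos [ 0.5844 -0.0715  0.1091] ang -9.2 w 0.0851 F [ 0.6 -0.3  0.5] -> frac [ 0.0039 -0.0007  0.1582] tw 0.0003
```

Emit:
{"name": "step_arm", "arguments": {
  "moves": [0.004,-0.001,0.04,0,-1,0.004,-0.001,0.08,0,-1,0.004,-0.001,0.12,0,-1,0.004,-0.001,0.158,0,-1,0.004,-0.001,0.158,0,-1]
}}

```text
clock: 8.6
position: [0.5851, -0.0705, 0.0284]
ee_rot: [-0.0, 0.997, -0.08, -0.002]
contact_force: [-0.2, 0.1, -0.2]
width: 0.0852
```

Emit:
{"name": "step_arm", "arguments": {
  "moves": [0,0,0,0,0,0,0,0,0,1,0,0,0,0,1,0,0,0,0,1,0,0,0,0,1],
  "force": 40
}}

```text
clock: 9.1
position: [0.5877, -0.071, 0.0314]
ee_rot: [0.0, 0.997, -0.08, 0.002]
contact_force: [-0.5, -0.2, 5.3]
width: 0.0606
```

Emit:
{"name": "step_arm", "arguments": {
  "moves": [0,0,0,0,1,0,0,-0.01,0,1,0,0,-0.03,0,1,0,0,-0.06,0,1,0,0,-0.1,0,1]
}}

```text
clock: 9.6
position: [0.5852, -0.0701, 0.0794]
ee_rot: [-0.0, 0.997, -0.08, -0.002]
contact_force: [0.5, -0.7, -3.4]
width: 0.0611
```

```bash
python3 -c "
from h import *
go(.5865,-.0715,.12,-9.3)"
```

```text
t9.60 pos [ 0.5852 -0.0701  0.0794] ang -9.2 w 0.0611 F [ 0.5 -0.7 -3.4] -> frac [ 0.0028  0.0024 -0.0813] tw 0.0006
```

Emit:
{"name": "step_arm", "arguments": {
  "moves": [0,0,-0.04,0,1,0,0,-0.08,0,1,0,0,-0.08,0,1]
}}

```text
clock: 9.9
position: [0.5881, -0.0708, 0.1226]
ee_rot: [0.0, 0.997, -0.08, 0.003]
contact_force: [0.8, -0.3, -3.7]
width: 0.0608
```

```bash
python3 -c "
from h import *
go(.4842,-.3556,.12,-9.3)"
```

```text
t9.90 pos [ 0.5881 -0.0708  0.1226] ang -9.2 w 0.0608 F [ 0.8 -0.3 -3.7] -> frac [-0.1143  0.5955  0.0047] tw 0.0006
```

Moving in smaller 35–40 mm steps for a gentle carry.

Emit:
{"name": "step_arm", "arguments": {
  "moves": [-0.01,0.05,0,0,1,-0.023,0.12,0,0,1,-0.037,0.195,0,0,1,-0.052,0.27,0,0,1,-0.066,0.345,0,0,1]
}}

```text
clock: 10.4
position: [0.5247, -0.2361, 0.1184]
ee_rot: [-0.001, 0.997, -0.08, -0.001]
contact_force: [-0.1, 0.4, -3.8]
width: 0.061
```

```bash
python3 -c "
from h import *
go(.4842,-.3556,.12,-9.3)"
```

```text
t10.40 pos [ 0.5247 -0.2361  0.1184] ang -9.2 w 0.0610 F [-0.1  0.4 -3.8] -> frac [-0.042   0.2488 -0.0034] tw 0.0007
```

Emit:
{"name": "step_arm", "arguments": {
  "moves": [-0.014,0.075,0,0,1,-0.027,0.15,0,0,1,-0.038,0.22,0,0,1,-0.042,0.245,0,0,1,-0.042,0.245,0,0,1]
}}

```text
clock: 10.9
position: [0.4849, -0.3543, 0.1185]
ee_rot: [-0.0, 0.997, -0.082, -0.001]
contact_force: [1.1, 0.9, -4.2]
width: 0.0607
```

Emit:
{"name": "step_arm", "arguments": {
  "moves": [0,0,0,0,1,0,0,0,0,1]
}}

```text
clock: 11.1
position: [0.486, -0.3512, 0.1191]
ee_rot: [-0.001, 0.997, -0.08, -0.0]
contact_force: [-0.6, 0.6, -4.1]
width: 0.0608
```

Run:
```python
from h import *
go(.4842,-.3556,.06,-9.3)
a=get_image("top")["frame"][170:320,290:440];b=get_image("wrist")["frame"];
cv2.imwrite("pics/c6.png",np.hstack([cv2.resize(a,(384,384)),cv2.resize(b,(416,384))]))
```

```text
t11.10 pos [ 0.486  -0.3512  0.1191] ang -9.1 w 0.0608 F [-0.6  0.6 -4.1] -> frac [-0.0021  0.0094  0.1182] tw 0.0010
```

View pics/c6.png

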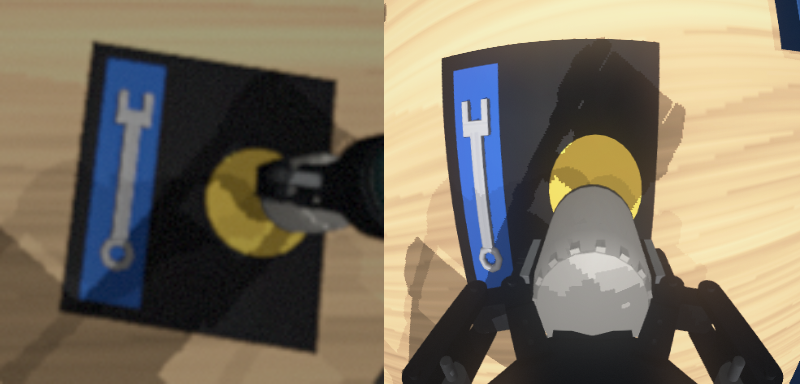

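The filter hangs upright between the pads above the yellow disc (wrist view, right panel, disc at (596,170)). The wrench hasn't moved. I'll lower the filter.

Emit:
{"name": "step_arm", "arguments": {
  "moves": [-0.002,0.008,0.04,0,1,-0.002,0.008,0.09,0,1,-0.002,0.008,0.13,0,1,-0.002,0.008,0.155,0,1,-0.002,0.008,0.155,0,1]
}}

```text
clock: 11.7
position: [0.4836, -0.3553, 0.0404]
ee_rot: [-0.001, 0.997, -0.08, -0.002]
contact_force: [0.1, -0.1, -2.8]
width: 0.0611
```

```bash
python3 -c "
from h import *
go(.4842,-.3556,.0325,-9.3)"
```

```text
t11.70 pos [ 0.4836 -0.3553  0.0404] ang -9.1 w 0.0611 F [ 0.1 -0.1 -2.8] -> frac [0.0014 0.0005 0.0158] tw 0.0009
```

Emit:
{"name": "step_arm", "arguments": {
  "moves": [0.001,0,0.004,0,1,0.001,0,0.008,0,1,0.001,0,0.012,0,1,0.001,0,0.014,0,1,0.001,0,0.014,0,1]
}}

```text
clock: 12.2
position: [0.4847, -0.357, 0.0353]
ee_rot: [0.0, 0.997, -0.08, 0.0]
contact_force: [0.2, -0.1, -3.1]
width: 0.0612
```

Emit:
{"name": "step_arm", "arguments": {
  "moves": [0,0,0.002,0,1,0,0,0.004,0,1,0,0,0.006,0,1,0,0,0.006,0,1]
}}

```text
clock: 12.6
position: [0.4848, -0.3571, 0.0335]
ee_rot: [0.0, 0.997, -0.08, 0.0]
contact_force: [-2.2, 1.4, 4.2]
width: 0.061
```

The filter is on the mat. I'll release it and rise straight up.

Emit:
{"name": "step_arm", "arguments": {
  "moves": [0,0,0,0,-0.6,0,0,0,0,-1,0,0,0,0,-1,0,0,0,0,-1,0,0,-0.01,0,-1]
}}

```text
clock: 13.1
position: [0.4843, -0.3566, 0.0365]
ee_rot: [-0.0, 0.997, -0.08, -0.001]
contact_force: [0.3, -0.2, -0.0]
width: 0.0854
```

Emit:
{"name": "step_arm", "arguments": {
  "moves": [0,0,-0.04,0,-1,0,0,-0.1,0,-1,0,0,-0.18,0,-1,0,0,-0.26,0,-1,0,0,-0.34,0,-1]
}}

```text
clock: 13.6
position: [0.4846, -0.3568, 0.209]
ee_rot: [0.0, 0.997, -0.08, 0.0]
contact_force: [1.5, -0.0, 0.6]
width: 0.0853
```

Emit:
{"name": "step_arm", "arguments": {
  "moves": [-0.08,-0.06,0,0,-1,-0.16,-0.14,0,0,-1,-0.24,-0.22,0,0,-1,-0.24,-0.3,0,0,-1,-0.24,-0.3,0,0,-1]
}}

```text
clock: 14.1
position: [0.3878, -0.1841, 0.2074]
ee_rot: [-0.002, 0.997, -0.078, -0.001]
contact_force: [-0.5, -0.4, 0.0]
width: 0.086
```

Run:
```python
from h import *
go(.4842,-.3556,.2,-9.3)
im=get_image("top");a=im["frame"]
cv2.imwrite("pics/c7.png",np.hstack([cv2.resize(a[170:320,290:440],(400,400)),cv2.resize(get_image("scene")["frame"][150:350,0:330],(400,400))]))
def pr(p): return (cv2.projectPoints(np.array([p],float),np.array(im["rvec"],float),np.array(im["tvec"],float),np.array([[im["fx"],0,im["cx"]],[0,im["fy"],im["cy"]],[0,0,1]]),None)[0].ravel()-[290,170])*400/150
for z in(.002,.062,.077): print(z,pr((.4842,-.3556,z)).round(), (31*im["fx"]/(.91-z)/1000*400/150).__round__(1))
```

```text
t14.10 pos [ 0.3878 -0.1841  0.2074] ang -9.0 w 0.0860 F [-0.5 -0.4  0. ] -> frac [0.2442 0.3087 0.0133] tw 0.0017
0.002 [268. 209.] 34.0
0.062 [296. 206.] 36.4
0.077 [303. 205.] 37.1
```

View pics/c7.png

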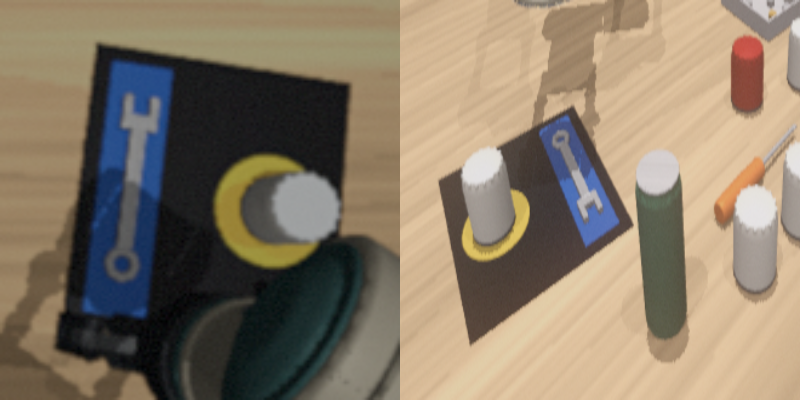

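The filter stands upright in the yellow disc: its dome is at (306,207) and I predicted (303,205). The wrench is centred in the strip, the red filter stands in place, and the arm is clear. Handing in.

```bash
python3 -c "
from rig import job
print(job.sign_off())"
```

```text
the job is handed in; nothing more can be done
None
```

I laid the wrench along the blue strip and stood the white filter nearest the base (0.58 m away) upright on the yellow mark. I lowered both until they touched the mat before opening the gripper. I handed the job in at about 14.2 s of the 54 s allowed; no verdict was reported.

- **Filter:** it was released with the gripper about 1–1.5 mm from the mark's measured centre. In the last top view its dome was 3–4 px (about 3 mm) from where I predicted it.
- **Wrench:** it was released with the gripper about 1–2 mm from the strip's centre and aligned to within 1°. The wrist picture after release and the last top and scene pictures show it centred in the strip.
- **Red filter:** it still stands where it was in the last scene view. I judged this by eye and did not measure it.
- **Disagreement:** with the wrench in the grip, the gripper read 12 mm on the 14 mm shank. It read 61 mm on the 62 mm filter. Both were held firmly, and the wrist force matched their weights.

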